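# Top up the plate magazine of a test bench

### The arm

A 7-joint arm with a two-finger parallel gripper is mounted at the origin on a cart in front of the work surface, level with it; the furniture and walls round the work are solid. World frame = base frame: x ahead of the robot, y to its left, z up, the work surface at z = 0. Lengths are in m, angles in rad, forces in N, time in s.
With the tool pointing down it reaches from about 0.425 to 0.925 m from the base axis. Payload 6.8 kg.
Tool frame: the origin (TCP) lies on the mounting face of the last link; the fingertips stand 173 mm ahead of it and the grasp point (between the pads) lies 155 mm ahead of it; z points along the fingers, y is the line along which they close (so a half turn about z gives the same grasp; the last joint's range is limited). The gripper opens to 85 mm and grips with 20 to 120 N. Pads are 22 mm wide; open, the fingers measure 114 mm over their backs; the gripper's body (76 mm by 85 mm) begins 54 mm behind the grasp point. The pads swing forward as they close: fully open they stand 13 mm farther back than shut.
Start: joints at [-1.312, 0.477, 0.022, 1.555, -0.011, 1.109, -0.083], TCP at [0.242, 0.63, 0.405] pointing down, gripper open.
Joint ranges: [-2.96, 2.96], [-0.34, 2.1], [-1.41, 1.46], [0.24, 2.44], [-1.37, 4.51], [0.17, 1.92], [-2.96, 2.96]. Speed limits (rad/s): [2.39, 2.39, 3.14, 3.14, 3.14, 3.14, 3.14].

### API

Orientations are given as a unit quaternion [w, x, y, z].
In Python, from station import bot gives the robot as it stands. The module is installed in compiled form; this text tells all that it offers.
- The arm moves only by the shell command python3 -m pendant 'ROWS' [FORCE]. ROWS is JSON, a list of rows, each a list of 5 numbers: the finger opening in m, from 0 to 0.0854, then the shift along the tool's x, y, z in m, then the turn about the tool's z in degrees. In form: [[jaw, x, y, z, yaw], ...]. A call has 1 to 12 rows; each row shifts and turns the commanded pose from where the row before left it, along the tool's axes as they then stand; what a row does not reach is not made up. A row lasts 1/12 s, in which the tool goes at most 41.7 mm and 7.16 degrees, less where a joint would pass 70% of its speed; a pose out of reach is approached as far as the arm can. A call with a gripper value outside its range is refused whole. The fingers move at their own pace and stop on an object; FORCE is the grip in N (left out, the last holds). Time passes only in rows, so rows that do not move let the fingers close. It gives the time, the measured TCP pose, the force, the opening and the grip force at its end, in the units of the state.
- bot.get_obs(): the state, without advancing time (a new reading comes with each control period).
- bot.read_camera(name): name is "scene" or "top" or "wrist"; returns (picture, depth): 480x640x3 uint8, blue, green, red; 480x640 float32, m along the optical axis (not along the pixel's ray), 0 where there is no reading.
- bot.camera_model(name): a dict with "intrinsics" (3x3 intrinsics, pixels), "R" (3x3) and "t" (3): a world point X has camera coordinates R X + t. Camera axes: x right, y down, z forward; pixel columns grow to the right and rows downward; lengths in m; the calibration is good to about 2 mm. A picture is of the moment at which its call begins: read the wrist's pose just before it. camera_model takes no time and is no camera call; for the wrist camera it gives the pose at the moment of the call.
- bot.hand_in(): hands the job in; it is judged then, once.
Trained networks look in the newest picture that a camera, given by its name, has taken for a name from the list of things; names that differ only in an ending like _2 or _b are one class to them, and where a whole thing is asked for, a point or a joint stands for the part that bears it (a point fixed in the world has none). Each returns a list of dicts, best first, with "score" (0 to 1); they miss things now and then, are a little off and sometimes report something else, mostly with a low value. They report only what shows in the picture. A call takes as long as a camera call. They do not tell look-alikes from the thing itself.
- bot.boxes_of(name, camera): "at" ([column, row] in pixels, amid what is visible of it).
- bot.trace(name, camera): "mask" (480x640 bool, what is visible of it) and "at" ([column, row] in pixels, amid what is visible of it).
- bot.pinpoint(name, camera): "at" ([column, row] in pixels: a listed point, or the origin of a listed thing).
The state is a dict: "t": time; "q": joint angles; "joint_vel": joint speeds; "joint_torque": joint torques, N m; "eef_pos": TCP position; "tool_rot": TCP orientation; "contact_force": force on the tool from outside, world axes, zero at the start; "torque": the same for the moment, N m; "gripper_width": opening from 0.0 (shut) to 1.0 (fully open); "grasp_force": force on a finger pad.
Only numpy, scipy, OpenCV 4.12 (cv2) and the standard library are available. Lean on these libraries where they do the work, as an engineer would, in place of code of your own. Each camera call takes 0.05 s, during which the arm holds its last target. There are 200 camera calls.

### The job

Take the loose metal plate from the delivery cradle and add it to the pile in the magazine, cut corner against the corner post. Nobody knows how high the pile stands, so lower the plate gently in your grip until you feel it touch the pile, and only then let go; it must lie flat on the pile, and must not be dropped or rammed. Leave the bronze bush and the nylon block where they are.

Things in the scene. Friction and masses are not known exactly. Their poses are not given: they have to be found in the camera images.
- plate: Loose flat aluminium plate, 68 (x) by 48 (y) by 12 mm thick, about 0.1 kg. Origin at the centre of the underside of the full 68 x 48 rectangle, z up. The corner at +x +y is cut out square, 14 x 14 mm. It starts in the cradle with its axes along the cradle's, underside 12 mm above the bench; there fingers reach only its two short ends (the +x and -x faces, 68 mm apart).
- magazine: Fixed grey magazine for such plates; origin on the bench under the pocket's centre, z up. Pocket 74 (x) by 54 mm (y), open at the top. 6 mm thick, 70 mm high walls close both x ends; the two y sides are open to fingers from x = -31 to +23 mm, with 6 mm thick, 70 mm high lips only at the corners. Base plate 100 x 72 x 8 mm.
- magazine_mouth (a point): Centre of the magazine's mouth, 70 mm above the bench, axes as the magazine's; the topmost 8 mm of the walls flare outward as a lead-in. Below, in the pocket, stands a rigid pile of the same plates, same outline and orientation. The pile's level top lies somewhere between 17 and 42 mm above the bench: not measured, to be felt.
- corner_post (a point): Top of the post that fills the pocket's +x +y corner (magazine x above 23, y above 13 mm; 56 mm high): the plate's cut-out corner goes round it, so a plate fits only with its x and y along the magazine's x and y, not turned half round.
- cradle: Fixed grey delivery cradle, origin on the bench under its centre. Floor 12 mm high, 40 mm (x) by 78 mm (y). Two rails 68 mm long in x, 10 mm thick, 30 mm high, inner faces at y = +-26 mm, run along the plate's long sides and stand 6 mm above the plate. The plate's short ends overhang the floor and are free. Cradle and magazine may change places.
- bronze_bush: Bystander: flanged bronze bush, 34 mm across, 26 mm high, standing on the bench; origin at the centre of its underside.
- nylon_block: Bystander: cream nylon block 32 x 55 x 24 mm lying on the bench; origin at the centre of its underside.
- clear_patch (a point): Middle of a clear patch of bare bench, 180 mm across, at bench height: nothing stands there, room to set the plate down and grip it another way.
There are look-alikes about, which are no part of the job. Of the things like the plate, leave any that is black or red; of the rest the smaller one is meant.

How it is judged:
By the outcome, as a careful person would: the job done as asked, in the order asked, and still so for the second after the job is handed in, with the robot touching nothing.
It also fails if it takes over 67 s, if anything falls off the work surface, if the arm or the gripper's body presses on something with over 40 N, if the wrist force passes 120 N, or if a joint passes its speed limit or range.

## Working session

There is one attempt and no reset: what is moved stays moved. The work goes in short steps, Python scripts to look and compute and a shell command to move; the robot and the scene stay as the last step left them, time stands still between calls to the robot, and variables do not carry over. Pictures are saved under pics/ and viewed, at most 10 in all, crops included, and the job is handed in when it is done.

```bash
mkdir -p pics; cat > h.py <<'E'
import numpy as np, cv2
from station import bot
def world(cam,px,depth=None,z=None,m=None):
    m=m or bot.camera_model(cam); K=np.array(m["intrinsics"]);R=np.array(m["R"]);t=np.array(m["t"])
    r=np.linalg.inv(K)@np.array([px[0],px[1],1.0])
    if z is None:
        return R.T@(r*depth-t)
    c=-R.T@t; d=R.T@r
    return c+d*(z-c[2])/d[2]
def cloud(cam,depth,m=None):
    m=m or bot.camera_model(cam); K=np.array(m["intrinsics"]);R=np.array(m["R"]);t=np.array(m["t"])
    v,u=np.mgrid[:480,:640]
    p=np.stack([(u-K[0,2])/K[0,0]*depth,(v-K[1,2])/K[1,1]*depth,depth],-1)
    return (p-t)@R
E
python3 - <<'E'
from h import *
np.set_printoptions(precision=4,suppress=True)
o=bot.get_obs(); print(o)
img,d=bot.read_camera("top"); cv2.imwrite("pics/top1.png",img); np.save("top_d.npy",d)
P=cloud("top",d)
for n in ["plate","magazine","cradle","bronze_bush","nylon_block"]:
    for r in bot.trace(n,"top")[:4]:
        q=P[r["mask"]&(d>0)]
        rc=cv2.minAreaRect(q[:,:2].astype(np.float32)*1000)
        print(n,round(r["score"],2),np.round(r["at"]),np.median(q,0),rc,np.percentile(q[:,2],[5,95]))
for n in ["magazine_mouth","corner_post","clear_patch"]:
    for r in bot.pinpoint(n,"top")[:3]: print(n,r["score"],r["at"],world("top",r["at"],z={"magazine_mouth":.07,"corner_post":.056,"clear_patch":0}[n]))
E
```

```text
{'t': 0.0, 'q': array([-1.3121,  0.4778,  0.0223,  1.5565, -0.0115,  1.1093, -0.0831]), 'joint_vel': array([-0.0024, -0.0002,  0.0012, -0.0003, -0.0004, -0.0031, -0.0006]), 'joint_torque': array([ -0.0002, -59.6443,   1.6081, -28.1197,   0.0125,   0.0091,
         0.    ]), 'eef_pos': array([0.2419, 0.6298, 0.4037]), 'tool_rot': array([-0.0001,  0.1823,  0.9832, -0.0009]), 'contact_force': array([0.2572, 0.2492, 0.1754]), 'torque': array([0.0323, 0.044 , 0.051 ]), 'grasp_force': 0.0, 'gripper_width': 0.9992366517338168}
plate 0.89 [288. 194.] [0.6423 0.0765 0.0125] ((643.9786987304688, 75.21493530273438), (47.681297302246094, 71.37310791015625), 77.2275619506836) [0.006  0.0171]
plate 0.68 [304. 310.] [0.3565 0.0376 0.0128] ((355.53314208984375, 36.753662109375), (69.23690795898438, 49.59115219116211), 28.14792251586914) [0.0079 0.0171]
plate 0.61 [183. 169.] [0.6987 0.3474 0.0171] ((703.5614624023438, 346.0704650878906), (69.51815795898438, 95.8641586303711), 3.176119327545166) [0.0113 0.0214]
plate 0.57 [236. 198.] [0.6304 0.2098 0.025 ] ((628.1796264648438, 213.6187286376953), (52.284210205078125, 73.57276153564453), 14.806439399719238) [0.0198 0.0291]
magazine 0.89 [319. 252.] [ 0.4962 -0.0155  0.0346] ((496.9311828613281, -17.470497131347656), (73.07402801513672, 108.96245574951172), 81.36869049072266) [0.0056 0.0732]
cradle 0.65 [239. 205.] [0.6022 0.2089 0.0292] ((627.3310546875, 209.73260498046875), (75.53230285644531, 65.22911071777344), 14.4822998046875) [0.0087 0.0349]
bronze_bush 0.51 [471. 262.] [ 0.4777 -0.3655  0.0101] ((479.3085021972656, -367.401123046875), (36.58784103393555, 33.23283767700195), 84.67705535888672) [-0.0003  0.0308]
magazine_mouth 0.55 [329.8, 255.9] [ 0.4815 -0.0231  0.07  ]
corner_post 0.65 [320.4, 236.4] [0.5295 0.0002 0.056 ]
```

View pics/top1.png

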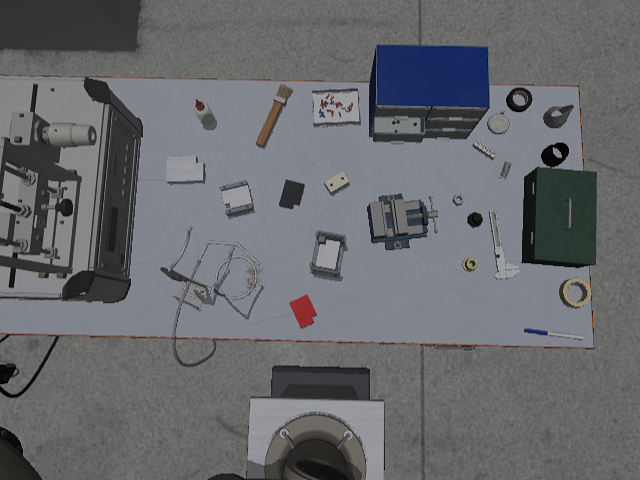

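The top view shows the cradle with the aluminium plate at (238,198) and the magazine at (327,255). The look-alikes are black at (291,194), red at (303,310) and a larger white one at (184,169). The nylon block is at (337,182), the bush at (471,264), and the bench is bare around (395,290).

```bash
python3 - <<'E'
from h import *
np.set_printoptions(precision=4,suppress=True)
img=cv2.imread("pics/top1.png"); d=np.load("top_d.npy")
a=cv2.resize(img[165:230,190:290],(800,520),interpolation=cv2.INTER_CUBIC)[:, :400*2]
b=cv2.resize(img[220:290,280:380],(800,560),interpolation=cv2.INTER_CUBIC)
cv2.imwrite("pics/crop1.png",np.hstack([cv2.resize(a,(400,300)),cv2.resize(b,(400,300))]))
m=bot.camera_model("top"); R=np.array(m["R"]); print("cam",-R.T@np.array(m["t"]))
P=cloud("top",d)
w=P[...,2]
for n,(r0,r1,c0,c1),lo,hi in [("cradle",(170,225,210,262),.016,.045),("mag",(222,290,302,355),.045,.09)]:
    s=np.zeros_like(d,bool); s[r0:r1,c0:c1]=1
    q=P[s&(w>lo)&(w<hi)]; print(n,len(q),cv2.minAreaRect((q[:,:2]*1000).astype(np.float32)))
img,_=bot.read_camera("scene")
for n in ["clear_patch"]:
    for c in ["top","scene"]:
        for r in bot.pinpoint(n,c)[:3]: print(c,n,r["score"],r["at"],world(c,r["at"],z=0))
E
```

```text
cam [ 0.3246 -0.02    1.2819]
cradle 792 ((627.5742797851562, 210.86981201171875), (76.56443786621094, 68.70150756835938), 14.47021198272705)
mag 353 ((492.9391784667969, -17.511051177978516), (72.54471588134766, 93.37165832519531), 80.77659606933594)
scene clear_patch 0.94 [317.3, 328.9] [ 0.429  -0.2208  0.    ]
```

View pics/crop1.png

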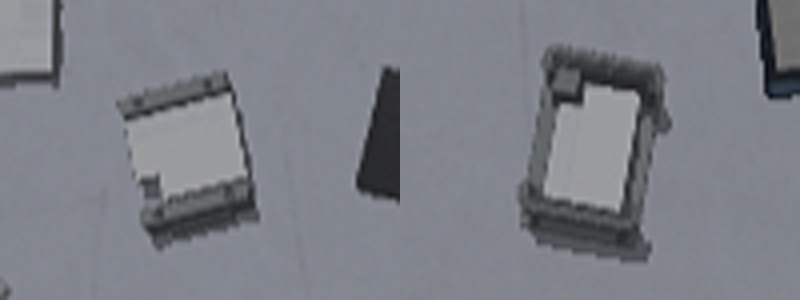

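Cradle is at about (.628,.211) with the plate's x at 104.5°. The magazine yaw is about -9°, and the clear patch is at (.43,-.22). Next I move over the cradle.

```bash
python3 -m pendant '[[0.0854,-0.0215,-0.0252,0,0],[0.0854,-0.0215,-0.0252,0,0],[0.0854,-0.0215,-0.0252,0,0],[0.0854,-0.0215,-0.0252,0,0],[0.0854,-0.0215,-0.0252,0,0],[0.0854,-0.0215,-0.0252,0,0],[0.0854,-0.0215,-0.0252,0,0],[0.0854,-0.0215,-0.0252,0,0]]' && python3 -m pendant '[[0.0854,-0.0338,-0.0052,0,0],[0.0854,-0.0338,-0.0052,0,0],[0.0854,-0.0338,-0.0052,0,0],[0.0854,-0.0338,-0.0052,0,0],[0.0854,-0.0338,-0.0052,0,0],[0.0854,-0.0338,-0.0052,0,0],[0.0854,-0.0338,-0.0052,0,0],[0.0854,-0.0338,-0.0052,0,0],[0.0854,-0.0338,-0.0052,0,0],[0.0854,-0.0338,-0.0052,0,0]]' && python3 -m pendant '[[0.0854,0,0,0.015,-7.1],[0.0854,0,0,0.015,-7.1],[0.0854,0,0,0.015,-7.1],[0.0854,0,0,0.015,-7.1],[0.0854,0,0,0.015,-7.1],[0.0854,0,0,0,0],[0.0854,0,0,0,0],[0.0854,0,0,0,0]]'
cat >> h.py <<'E'
def tool():
    from scipy.spatial.transform import Rotation as Ro
    o=bot.get_obs(); q=o["tool_rot"]; R=Ro.from_quat([q[1],q[2],q[3],q[0]]).as_matrix()
    return np.array(o["eef_pos"]),R,o
def shift(p):  # world target of TCP -> tool shift
    t,R,_=tool(); return R.T@(np.array(p)-t)
E
python3 - <<'E'
from h import *
np.set_printoptions(precision=4,suppress=True)
t,R,o=tool(); print(t,R[:,:2].T,o["t"],"yang",np.degrees(np.arctan2(R[1,1],R[0,1])))
m=bot.camera_model("wrist"); Rc=np.array(m["R"]); c=-Rc.T@np.array(m["t"]); print("cam in tool",R.T@(c-t), "axis",Rc[2])
img,d=bot.read_camera("wrist"); cv2.imwrite("pics/w1.png",img); np.savez("w1.npz",d=d,K=m["intrinsics"],R=Rc,t=m["t"])
for r in bot.trace("plate","wrist")[:3]:
    P=cloud("wrist",d,m); q=P[r["mask"]&(d>0)]; print(r["score"],r["at"],np.median(q,0),cv2.minAreaRect((q[:,:2]*1000).astype(np.float32)))
for r in bot.pinpoint("plate","wrist")[:2]: print("pp",r["score"],r["at"],world("wrist",r["at"],z=.012,m=m))
for r in bot.pinpoint("cradle","wrist")[:2]: print("cr",r["score"],r["at"],world("wrist",r["at"],z=.0,m=m))
E
```

```text
t: 1.27
eef_pos: [0.3306, 0.3786, 0.4049]
tool_rot: [0.0, 0.182, 0.983, 0.0]
contact_force: [1.2, 0.6, 0.8]
gripper_width: 0.999
grasp_force: 0.0
t: 2.1
eef_pos: [0.6285, 0.2096, 0.4048]
tool_rot: [0.0, 0.182, 0.983, 0.0]
contact_force: [0.7, 0.9, 0.5]
gripper_width: 0.999
grasp_force: 0.0
t: 2.77
eef_pos: [0.6276, 0.2105, 0.3307]
tool_rot: [0.001, -0.124, 0.992, 0.0]
contact_force: [0.3, -0.1, 0.1]
gripper_width: 0.996
grasp_force: 0.0
[0.6276 0.2105 0.3307] [[-0.9692 -0.2465 -0.0012]
 [-0.2465  0.9692  0.0002]] 2.7667 yang 104.26817528297227
cam in tool [0.0663 0.0006 0.0307] axis [ 0.2586  0.0662 -0.9637]
0.88 [420.2, 329.2] [0.6951 0.3197 0.0164] ((707.9152221679688, 351.81231689453125), (77.56040954589844, 105.19696044921875), 2.9659016132354736)
0.79 [145.8, 193.2] [0.6431 0.0796 0.012 ] ((645.85546875, 73.77898406982422), (53.22412109375, 74.18949890136719), 77.09680938720703)
0.72 [315.1, 228.1] [0.63  0.209 0.024] ((631.21337890625, 210.01239013671875), (49.646575927734375, 71.40594482421875), 15.006634712219238)
pp 0.6 [149.5, 192.4] [0.6389 0.0802 0.012 ]
pp 0.56 [317.0, 220.1] [0.6281 0.2107 0.012 ]
```

View pics/w1.png

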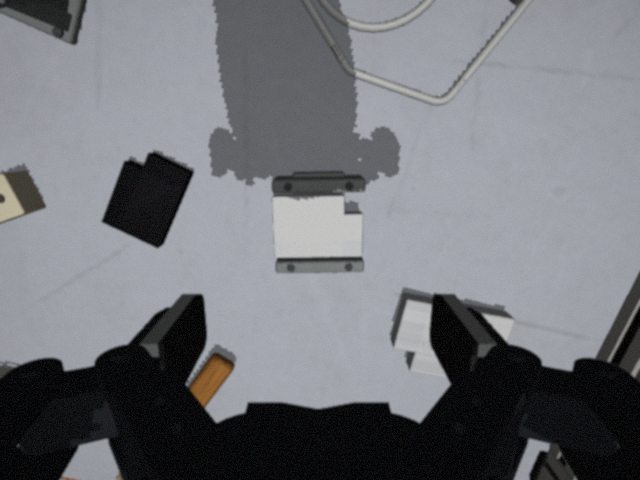

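The plate in the cradle is at (317,226), cut corner at right-top. I'll read the actual fingertip reach off the depth image.

```bash
python3 - <<'E'
from h import *
np.set_printoptions(precision=4,suppress=True)
t,R,o=tool(); f=np.load("w1.npz"); d=f["d"]; m=dict(intrinsics=f["K"],R=f["R"],t=f["t"])
P=cloud("wrist",d,m); T=(P-t)@R
s=(d>0)&(T[...,2]<.22)&(T[...,2]>.08); q=T[s]
for a in (-1,1):
    k=q[q[:,1]*a>0]; print(a,np.percentile(k[:,2],[50,90,99,100]),"y inner",np.min(np.abs(k[k[:,2]>.14][:,1])),"x",np.percentile(k[k[:,2]>.14][:,0],[1,99]))
# plate top
v,u=np.mgrid[:480,:640]; s=(u>268)&(u<368)&(v>190)&(v<262)&(P[...,2]>.0205)&(P[...,2]<.0275)
n,l,st,c=cv2.connectedComponentsWithStats(s.astype(np.uint8)); k=1+np.argmax(st[1:,4]); q=P[l==k]
print("plate",st[k],q.mean(0),cv2.minAreaRect((q[:,:2]*1000).astype(np.float32)))
s=(u>260)&(u<375)&(v>165)&(v<280)&(P[...,2]>.028)&(P[...,2]<.04); q=P[s]
print("rails",cv2.minAreaRect((q[:,:2]*1000).astype(np.float32)))
print(shift([.630,.210,.19]))
E
```

```text
-1 [0.0999 0.1295 0.1545 0.1614] y inner 0.041835094896931165 x [-0.0113  0.0108]
1 [0.0995 0.1289 0.1543 0.1612] y inner 0.042343800012107205 x [-0.0112  0.0107]
plate [ 272  194   91   67 5412] [0.6318 0.2102 0.024 ] ((630.9381103515625, 211.78048706054688), (49.96912384033203, 68.32176208496094), 15.20216178894043)
rails ((628.954833984375, 211.89422607421875), (72.03819274902344, 67.66387939453125), 15.401241302490234)
[-0.0021 -0.0013  0.1408]
```

```bash
python3 -m pendant '[[0.0854,-0.0025,0,0.012,-1],[0.0854,0,0,0.02,0],[0.0854,0,0,0.02,0],[0.0854,0,0,0.02,0],[0.0854,0,0,0.02,0],[0.0854,0,0,0.02,0],[0.0854,0,0,0.015,0],[0.0854,0,0,0.012,0],[0.0854,0,0,0.008,0],[0.0854,0,0,0.006,0],[0.0854,0,0,0,0],[0.0854,0,0,0,0]]' 40 && python3 -m pendant '[[0.05,0,0,0,0],[0.05,0,0,0,0],[0.05,0,0,0,0],[0.05,0,0,0,0],[0.05,0,0,0,0],[0.05,0,0,0,0],[0.05,0,0,0,0],[0.05,0,0,0,0]]' 40
python3 - <<'E'
from h import *
np.set_printoptions(precision=4,suppress=True)
t,R,o=tool(); m=bot.camera_model("wrist"); img,d=bot.read_camera("wrist"); cv2.imwrite("pics/w2.png",img)
P=cloud("wrist",d,m); T=(P-t)@R
s=(d>0)&(T[...,2]<.22)&(T[...,2]>.08)&(np.abs(T[...,0])<.013)&(np.abs(T[...,1])>.035)&(np.abs(T[...,1])<.05); q=T[s]
for a in (-1,1):
    k=q[q[:,1]*a>0]; print(a,np.percentile(k[:,2],[50,90,99,100]))
print(o["gripper_width"],o["grasp_force"],t,o["contact_force"])
E
```

```text
t: 3.97
eef_pos: [0.6299, 0.2112, 0.177]
tool_rot: [0.0, -0.135, 0.991, 0.0]
contact_force: [-0.7, 0.4, 0.2]
gripper_width: 1.0
grasp_force: 0.0
t: 4.63
eef_pos: [0.6301, 0.2113, 0.178]
tool_rot: [0.001, -0.135, 0.991, 0.0]
contact_force: [-1.3, -0.3, 5.9]
gripper_width: 0.788
grasp_force: 45.4
-1 [0.1179 0.1773 0.1786 0.1797]
1 [0.1201 0.1776 0.1787 0.1797]
0.7877222870621253 45.37352800369263 [0.6301 0.2113 0.178 ] [-1.3208 -0.2737  5.8852]
```

View pics/w2.png

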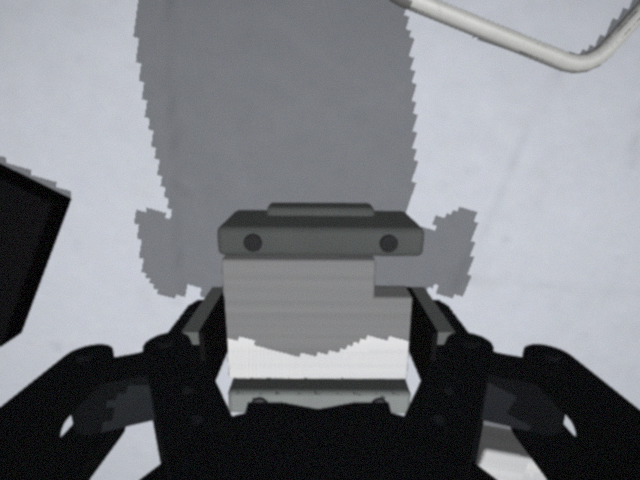

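Gripped at 67 mm opening, with the plate seen between the pads. Now lift and carry to the clear patch.

```bash
python3 -m pendant '[[0.05,0,0,-0.003,0],[0.05,0,0,-0.008,0],[0.05,0,0,-0.015,0],[0.05,0,0,-0.022,0],[0.05,0,0,-0.022,0],[0.05,0,0,-0.022,0],[0.05,0,0,-0.022,0],[0.05,0,0,-0.022,0],[0.05,0,0,-0.015,0],[0.05,0,0,-0.009,0]]' 60 && python3 -m pendant '[[0.05,0.0249,-0.0304,0,0],[0.05,0.0249,-0.0304,0,0],[0.05,0.0249,-0.0304,0,0],[0.05,0.0249,-0.0304,0,0],[0.05,0.0249,-0.0304,0,0],[0.05,0.0249,-0.0304,0,0],[0.05,0.0249,-0.0304,0,0],[0.05,0.0249,-0.0304,0,0],[0.05,0.0249,-0.0304,0,0],[0.05,0.0249,-0.0304,0,0],[0.05,0.0249,-0.0304,0,0],[0.05,0.0249,-0.0304,0,0]]' && python3 -m pendant '[[0.05,0,0,0,7.15],[0.05,0,0,0,7.15],[0.05,0,0,0,7.15],[0.05,0,0,0,7.15],[0.05,0,0,0,7.15],[0.05,0,0,0,7.15],[0.05,0,0,0,7.15],[0.05,0,0,0,7.15],[0.05,0,0,0,7.15],[0.05,0,0,0,7.15],[0.05,0,0,0,7.15],[0.05,0,0,0,7.15]]' && python3 -m pendant '[[0.05,0,0,0,7.15],[0.05,0,0,0,7.15],[0.05,0,0,0,7.15],[0.05,0,0,0,7.15],[0.05,0,0,0,0],[0.05,0,0,0,0],[0.05,0,0,0,0]]'
python3 - <<'E'
from h import *
np.set_printoptions(precision=4,suppress=True)
t,R,o=tool(); print(t,R[:,1],np.degrees(np.arctan2(R[1,1],R[0,1])),o["q"],o["gripper_width"])
m=bot.camera_model("wrist"); img,d=bot.read_camera("wrist"); cv2.imwrite("pics/w3.png",img)
print(shift([.43,-.22,.186]))
E
```

```text
t: 5.52
eef_pos: [0.63, 0.2111, 0.3403]
tool_rot: [0.002, -0.135, 0.991, 0.001]
contact_force: [-0.8, 0.4, -1.1]
gripper_width: 0.777
grasp_force: 67.3
t: 6.52
eef_pos: [0.4377, -0.2217, 0.3371]
tool_rot: [0.0, -0.135, 0.991, 0.0]
contact_force: [0.8, 0.7, -0.6]
gripper_width: 0.777
grasp_force: 67.3
t: 7.52
eef_pos: [0.4388, -0.2201, 0.3369]
tool_rot: [-0.0, 0.578, 0.816, 0.0]
contact_force: [0.2, 0.5, -1.1]
gripper_width: 0.773
grasp_force: 67.3
t: 8.1
eef_pos: [0.439, -0.2201, 0.3368]
tool_rot: [-0.0, 0.759, 0.651, 0.0]
contact_force: [0.7, 0.3, -1.2]
gripper_width: 0.777
grasp_force: 67.3
[ 0.439  -0.2201  0.3368] [ 0.9885 -0.1513  0.0001] -8.703053911224574 [-0.1877  0.2972  0.6296  2.0865 -0.237   0.8266  0.431 ] 0.7773590455278931
[-0.0012 -0.0089  0.1508]
```

View pics/w3.png

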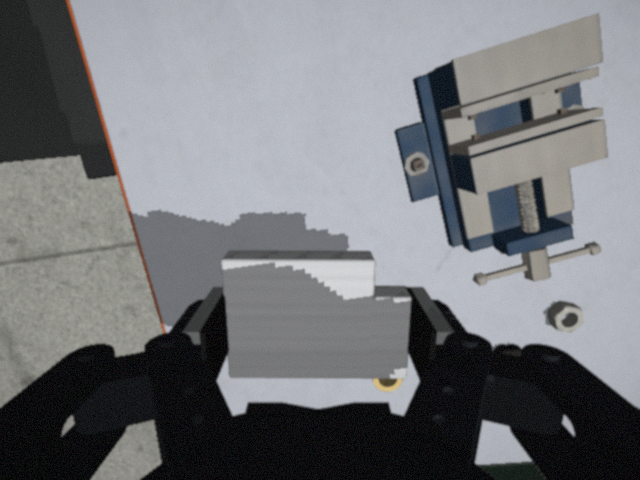

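The plate is held level with the cut corner at (375,290), and the patch below is bare. I'm lowering now, with slow final steps.

```bash
python3 -m pendant '[[0.05,-0.001,-0.009,0.012,0.5],[0.05,0,0,0.022,0],[0.05,0,0,0.022,0],[0.05,0,0,0.022,0],[0.05,0,0,0.022,0],[0.05,0,0,0.022,0],[0.05,0,0,0.018,0],[0.05,0,0,0.012,0],[0.05,0,0,0.006,0],[0.05,0,0,0.004,0],[0.05,0,0,0.002,0],[0.05,0,0,0,0]]' && python3 -m pendant '[[0.05,0,0,0.001,0],[0.05,0,0,0.001,0],[0.05,0,0,0.001,0],[0.05,0,0,0.001,0]]'&& python3 -m pendant '[[0.05,0,0,0.001,0],[0.05,0,0,0.0005,0]]'
```

```text
t: 9.15
eef_pos: [0.4302, -0.22, 0.1729]
tool_rot: [0.0, 0.763, 0.647, 0.0]
contact_force: [-0.1, -0.9, -1.7]
gripper_width: 0.778
grasp_force: 67.3
t: 9.48
eef_pos: [0.4302, -0.2198, 0.169]
tool_rot: [0.0, 0.763, 0.647, 0.0]
contact_force: [0.4, -0.9, -0.4]
gripper_width: 0.778
grasp_force: 67.3
t: 9.65
eef_pos: [0.43, -0.2198, 0.1672]
tool_rot: [-0.0, 0.763, 0.647, 0.0]
contact_force: [0.2, 0.0, -0.7]
gripper_width: 0.778
grasp_force: 67.3
```

```bash
python3 -m pendant '[[0.05,0,0,0.0007,0],[0.05,0,0,0.0007,0]]'; python3 -m pendant '[[0.05,0,0,0.0007,0],[0.05,0,0,0.0007,0]]'
```

```text
t: 9.82
eef_pos: [0.43, -0.22, 0.1668]
tool_rot: [-0.0, 0.763, 0.647, 0.001]
contact_force: [-5.6, 4.3, 30.6]
gripper_width: 0.776
grasp_force: 85.2
t: 9.98
eef_pos: [0.4299, -0.2202, 0.1667]
tool_rot: [-0.001, 0.763, 0.646, 0.001]
contact_force: [-10.1, 5.8, 52.8]
gripper_width: 0.778
grasp_force: 97.2
```

Touch at TCP z ≈ 0.1668. The arm is stiff, so I'll use finer steps on the pile. Next: ease off, release, rise and turn 90°.

```bash
python3 -m pendant '[[0.05,0,0,-0.0015,0],[0.05,0,0,0,0],[0.0854,0,0,0,0],[0.0854,0,0,0,0],[0.0854,0,0,0,0],[0.0854,0,0,0,0],[0.0854,0,0,-0.002,0],[0.0854,0,0,-0.008,0],[0.0854,0,0,-0.02,0],[0.0854,0,0,-0.03,0],[0.0854,0,0,-0.03,0],[0.0854,0,0,-0.03,0]]' && python3 -m pendant '[[0.0854,0,0,0,-7],[0.0854,0,0,0,-7],[0.0854,0,0,0,-7],[0.0854,0,0,0,-7],[0.0854,0,0,0,-7],[0.0854,0,0,0,-7],[0.0854,0,0,0,-7],[0.0854,0,0,0,-7],[0.0854,0,0,0,-7],[0.0854,0,0,0,-7],[0.0854,0,0,0,-7],[0.0854,0,0,0,-7]]' && python3 -m pendant '[[0.0854,0,0,0,-6],[0.0854,0,0,0,0],[0.0854,0,0,0,0]]'
cat > pl.py <<'E'
from h import *
np.set_printoptions(precision=4,suppress=True)
t,R,o=tool(); m=bot.camera_model("wrist"); img,d=bot.read_camera("wrist"); cv2.imwrite("pics/w4.png",img)
print(t,"yang",np.degrees(np.arctan2(R[1,1],R[0,1])))
P=cloud("wrist",d,m); T=(P-t)@R
s=(np.hypot(P[...,0]-.43,P[...,1]+.22)<.06)&(P[...,2]>.008)&(P[...,2]<.016)
n,l,st,c=cv2.connectedComponentsWithStats(s.astype(np.uint8)); k=1+np.argmax(st[1:,4]); q=P[l==k]
(cx,cy),wh,a=cv2.minAreaRect((q[:,:2]*1000).astype(np.float32)); print("plate",st[k],q[:,2].mean(),cx,cy,wh,a)
E
python3 pl.py
```

```text
t: 10.98
eef_pos: [0.4295, -0.2199, 0.2874]
tool_rot: [-0.0, 0.763, 0.646, -0.0]
contact_force: [0.7, 1.1, 0.3]
gripper_width: 1.001
grasp_force: 0.0
t: 11.98
eef_pos: [0.4297, -0.2199, 0.2864]
tool_rot: [0.0, 0.131, 0.991, -0.0]
contact_force: [-0.2, -0.2, -0.9]
gripper_width: 1.001
grasp_force: 0.0
t: 12.23
eef_pos: [0.4298, -0.22, 0.2863]
tool_rot: [0.0, 0.084, 0.996, -0.0]
contact_force: [0.1, 0.3, -0.2]
gripper_width: 1.0
grasp_force: 0.0
[ 0.4298 -0.22    0.2863] yang 80.37079808022818
plate [ 283  185   73   98 6542] 0.012071125260233725 430.52142333984375 -218.62802124023438 (48.26651382446289, 67.82271575927734) 80.32926177978516
```

View pics/w4.png

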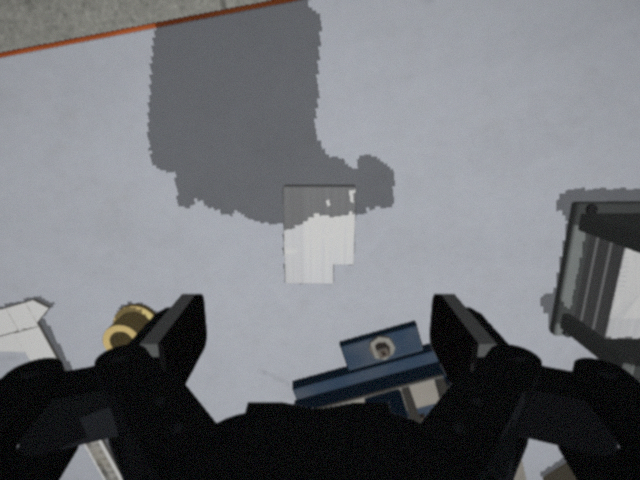

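The plate lies flat at (430.5,-218.6) mm, yaw -9.7°, seen at (320,235) with the cut corner at its lower right. I'll grip it by its long sides at plate x ≈ -3 mm.

```bash
python3 -m pendant '[[0.0854,0.0026,0.0015,0.012,0],[0.0854,0,0,0.02,0],[0.0854,0,0,0.02,0],[0.0854,0,0,0.02,0],[0.0854,0,0,0.018,0],[0.0854,0,0,0.012,0],[0.0854,0,0,0.008,0],[0.0854,0,0,0.006,0],[0.0854,0,0,0,0],[0.0854,0,0,0,0]]' 40 && python3 -m pendant '[[0.03,0,0,0,0],[0.03,0,0,0,0],[0.03,0,0,0,0],[0.03,0,0,0,0],[0.03,0,0,0,0],[0.03,0,0,0,0],[0.03,0,0,0,0],[0.03,0,0,0,0],[0.03,0,0,0,0]]' 40
```

```text
t: 13.12
eef_pos: [0.4278, -0.218, 0.1701]
tool_rot: [0.0, 0.082, 0.997, -0.0]
contact_force: [-0.8, -0.1, -0.3]
gripper_width: 1.0
grasp_force: 0.0
t: 13.87
eef_pos: [0.4281, -0.218, 0.171]
tool_rot: [0.001, 0.082, 0.997, 0.0]
contact_force: [-1.1, 1.8, 9.8]
gripper_width: 0.551
grasp_force: 47.0
```

```bash
python3 -m pendant '[[0.03,0,0,-0.003,0],[0.03,0,0,-0.008,0],[0.03,0,0,-0.016,0],[0.03,0,0,-0.024,0],[0.03,0,0,-0.024,0],[0.03,0,0,-0.024,0],[0.03,0,0,-0.024,0],[0.03,0,0,-0.024,0],[0.03,0,0,-0.016,0],[0.03,0,0,-0.01,0]]' 60 && python3 -m pendant '[[0.03,-0.0128,0.0293,0,0],[0.03,-0.0128,0.0293,0,0],[0.03,-0.0128,0.0293,0,0],[0.03,-0.0128,0.0293,0,0],[0.03,-0.0128,0.0293,0,0],[0.03,-0.0128,0.0293,0,0],[0.03,-0.0128,0.0293,0,0],[0.03,0,0,0,0],[0.03,0,0,0,0],[0.03,0,0,0,0]]'
python3 - <<'E'
from h import *
np.set_printoptions(precision=4,suppress=True)
t,R,o=tool(); m=bot.camera_model("wrist"); img,d=bot.read_camera("wrist"); cv2.imwrite("pics/w5.png",img); np.savez("w5.npz",d=d,K=m["intrinsics"],R=m["R"],t=m["t"])
print(t,"yang",np.degrees(np.arctan2(R[1,1],R[0,1])))
P=cloud("wrist",d,m); T=(P-t)@R
n0=(np.hypot(P[...,0]-.49,P[...,1]+.02)<.08)
for lo,hi,nm in [(.050,.060,"post"),(.063,.078,"rim"),(.015,.045,"pile")]:
    s=n0&(P[...,2]>lo)&(P[...,2]<hi)
    q=P[s]; print(nm,len(q),q.mean(0),cv2.minAreaRect((q[:,:2]*1000).astype(np.float32)))
# held plate in tool frame
s=(np.abs(T[...,1])<.022)&(np.abs(T[...,0])<.045)&(T[...,2]>.14)&(T[...,2]<.175)&(d>0); q=T[s]
print("held",len(q),np.percentile(q,[1,50,99],axis=0),cv2.minAreaRect((q[:,:2]*1000).astype(np.float32)))
for n,z in [("magazine_mouth",.07),("corner_post",.056),("magazine",0)]:
    for r in bot.pinpoint(n,"wrist")[:2]: print(n,r["score"],r["at"],world("wrist",r["at"],z=z,m=m))
E
```

```text
t: 14.7
eef_pos: [0.4277, -0.2181, 0.3453]
tool_rot: [0.001, 0.082, 0.997, -0.0]
contact_force: [1.1, -0.3, -0.5]
gripper_width: 0.542
grasp_force: 61.8
t: 15.53
eef_pos: [0.5491, -0.0306, 0.3424]
tool_rot: [-0.001, 0.082, 0.997, -0.0]
contact_force: [-0.4, 0.3, -1.7]
gripper_width: 0.543
grasp_force: 61.8
[ 0.5491 -0.0306  0.3424] yang 80.58267216159244
post 913 [ 0.5092 -0.0106  0.0554] ((492.6883544921875, -17.507793426513672), (64.61233520507812, 74.52800750732422), 80.76962280273438)
rim 4201 [ 0.4888 -0.0166  0.0687] ((492.92340087890625, -17.335285186767578), (72.69933319091797, 92.61650085449219), 80.82974243164062)
pile 7192 [ 0.4904 -0.018   0.0376] ((492.70941162109375, -17.410316467285156), (65.30550384521484, 74.52267456054688), 80.81661224365234)
held 18853 [[-0.0351 -0.0216  0.1577]
 [ 0.0038 -0.0009  0.159 ]
 [ 0.0314  0.0215  0.167 ]] ((-2.5874805450439453, -0.0002574920654296875), (43.999229431152344, 68.79019927978516), 89.9990234375)
corner_post 0.67 [353.7, 190.3] [ 0.5246 -0.001   0.056 ]
```

View pics/w5.png

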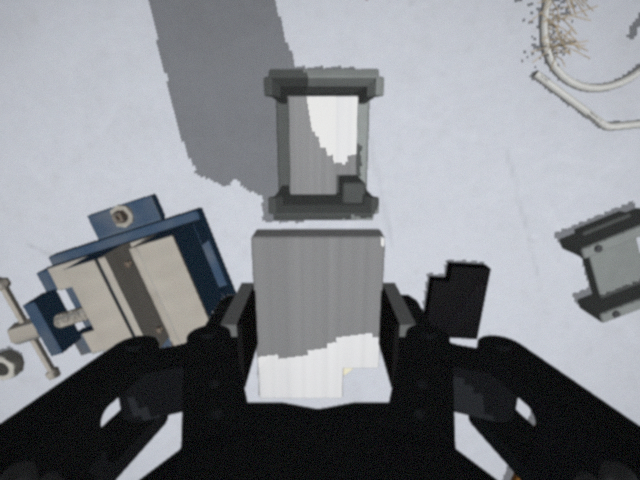

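The magazine centre is at (492.8,-17.4) mm, yaw -9.2°; in the picture the pocket is at (322,145) and the post at (352,190), matching the held plate's cut corner at (358,385). I'll move over the mouth and descend to just above the rim.

```bash
python3 -m pendant '[[0.03,0.015,0.0009,0,-0.2],[0.03,0.0152,0.0009,0,0],[0.03,0.0152,0.0009,0,0],[0.03,0.015,0.001,0,0],[0.03,0,0,0.02,0],[0.03,0,0,0.025,0],[0.03,0,0,0.02,0],[0.03,0,0,0.014,0],[0.03,0,0,0.006,0],[0.03,0,0,0,0],[0.03,0,0,0,0],[0.03,0,0,0,0]]'
python3 - <<'E'
from h import *
np.set_printoptions(precision=4,suppress=True)
t,R,o=tool(); m=bot.camera_model("wrist"); img,d=bot.read_camera("wrist"); cv2.imwrite("pics/w6.png",img)
print(t,"yang",np.degrees(np.arctan2(R[1,1],R[0,1])), shift([.4901,-.0170,.25]))
E
```

```text
t: 16.73
eef_pos: [0.4911, -0.0171, 0.2588]
tool_rot: [0.001, 0.081, 0.997, 0.0]
contact_force: [0.4, 0.4, -0.6]
gripper_width: 0.545
grasp_force: 61.8
[ 0.4911 -0.0171  0.2588] yang 80.74971398465902 [ 0.001  -0.0001  0.0089]
```

View pics/w6.png

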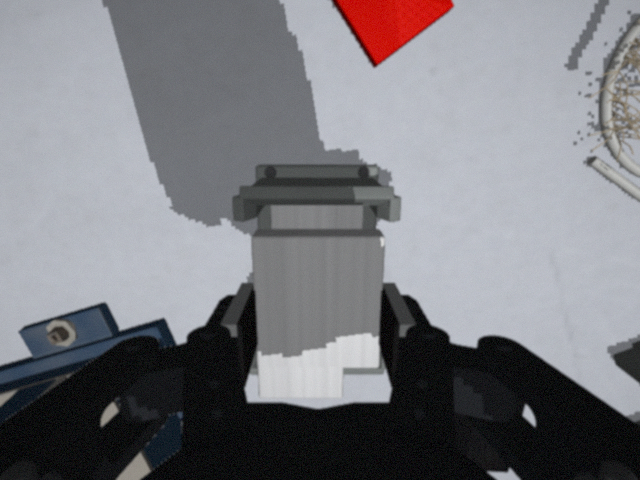

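The plate is aligned with the mouth (rim at (318,195), plate edge at (318,232)). I'm entering slowly.

```bash
python3 -m pendant '[[0.03,0.001,0,0.003,0],[0.03,0,0,0.004,0],[0.03,0,0,0.004,0],[0.03,0,0,0.004,0],[0.03,0,0,0.003,0],[0.03,0,0,0.002,0],[0.03,0,0,0,0]]' && python3 -m pendant '[[0.03,0,0,0.003,0],[0.03,0,0,0.003,0],[0.03,0,0,0.003,0],[0.03,0,0,0.003,0],[0.03,0,0,0.002,0],[0.03,0,0,0.002,0],[0.03,0,0,0.001,0],[0.03,0,0,0,0]]'
```

```text
t: 17.37
eef_pos: [0.4894, -0.0167, 0.2373]
tool_rot: [-0.001, 0.08, 0.997, -0.0]
contact_force: [0.3, 0.6, -1.5]
gripper_width: 0.543
grasp_force: 61.8
t: 18.03
eef_pos: [0.4895, -0.0167, 0.2206]
tool_rot: [-0.0, 0.08, 0.997, -0.0]
contact_force: [0.0, 0.9, -1.4]
gripper_width: 0.544
grasp_force: 61.8
```

```bash
python3 -m pendant '[[0.03,0,0,0.001,0],[0.03,0,0,0.001,0],[0.03,0,0,0.001,0],[0.03,0,0,0.001,0],[0.03,0,0,0.001,0],[0.03,0,0,0.0005,0]]'; python3 -m pendant '[[0.03,0,0,0.0004,0],[0.03,0,0,0.0004,0]]';python3 -m pendant '[[0.03,0,0,0.0004,0],[0.03,0,0,0.0004,0]]'
```

```text
t: 18.53
eef_pos: [0.4896, -0.0167, 0.2152]
tool_rot: [-0.0, 0.08, 0.997, 0.0]
contact_force: [-0.5, -0.1, -0.9]
gripper_width: 0.54
grasp_force: 61.8
t: 18.7
eef_pos: [0.4896, -0.0167, 0.2145]
tool_rot: [-0.0, 0.08, 0.997, 0.0]
contact_force: [-1.1, 0.6, -0.9]
gripper_width: 0.54
grasp_force: 61.8
t: 18.87
eef_pos: [0.4896, -0.0167, 0.2138]
tool_rot: [0.0, 0.08, 0.997, 0.0]
contact_force: [0.6, -0.1, -1.2]
gripper_width: 0.545
grasp_force: 61.8
```

```bash
python3 -m pendant '[[0.03,0,0,0.0003,0],[0.03,0,0,0.0003,0]]';  python3 -m pendant '[[0.03,0,0,0.0003,0],[0.03,0,0,0.0003,0]]'
```

```text
t: 19.03
eef_pos: [0.4896, -0.0167, 0.2132]
tool_rot: [-0.0, 0.08, 0.997, 0.0]
contact_force: [-0.1, 0.6, -2.4]
gripper_width: 0.547
grasp_force: 61.8
t: 19.2
eef_pos: [0.4896, -0.0167, 0.2126]
tool_rot: [0.0, 0.08, 0.997, 0.0]
contact_force: [0.0, 0.4, -0.8]
gripper_width: 0.542
grasp_force: 61.8
```

```bash
c(){ tee /dev/stderr 2>/dev/null | awk '/eef_pos|contact/{print} /contact_force/{gsub(/[\],]/,""); z=$NF} END{exit z>4}'; }
exec 2>/dev/null
python3 -m pendant '[[0.03,0,0,0.0003,0],[0.03,0,0,0.0003,0]]' | c && python3 -m pendant '[[0.03,0,0,0.0003,0],[0.03,0,0,0.0003,0]]' | c && python3 -m pendant '[[0.03,0,0,0.0003,0],[0.03,0,0,0.0003,0]]' | c && python3 -m pendant '[[0.03,0,0,0.0003,0],[0.03,0,0,0.0003,0]]' | c && python3 -m pendant '[[0.03,0,0,0.0003,0],[0.03,0,0,0.0003,0]]' | c && python3 -m pendant '[[0.03,0,0,0.0003,0],[0.03,0,0,0.0003,0]]' | c && python3 -m pendant '[[0.03,0,0,0.0003,0],[0.03,0,0,0.0003,0]]' | c && python3 -m pendant '[[0.03,0,0,0.0003,0],[0.03,0,0,0.0003,0]]' | c
```

```text
eef_pos: [0.4896, -0.0167, 0.212]
contact_force: [-0.1, -0.3, -1.4]
eef_pos: [0.4896, -0.0167, 0.2114]
contact_force: [-0.2, -0.4, -0.9]
eef_pos: [0.4896, -0.0167, 0.2108]
contact_force: [-0.4, 0.3, -1.8]
eef_pos: [0.4896, -0.0167, 0.2102]
contact_force: [-0.9, -0.3, -1.9]
eef_pos: [0.4897, -0.0167, 0.2096]
contact_force: [-0.9, -0.3, 2.5]
eef_pos: [0.4897, -0.0167, 0.2096]
contact_force: [-3.1, -0.1, 13.1]
```

Contact felt: 13 N at TCP z 0.2096, so the pile top is about 38.6 mm, which agrees with the depth image. I'll ease off slightly and release.

```bash
python3 -m pendant '[[0.03,0,0,-0.0003,0],[0.03,0,0,0,0]]' && python3 -m pendant '[[0.068,0,0,0,0],[0.068,0,0,0,0],[0.068,0,0,0,0],[0.068,0,0,0,0],[0.068,0,0,0,0],[0.068,0,0,0,0]]' && python3 -m pendant '[[0.068,0,0,-0.002,0],[0.068,0,0,-0.006,0],[0.068,0,0,-0.015,0],[0.068,0,0,-0.025,0],[0.068,0,0,-0.03,0],[0.068,0,0,-0.03,0],[0.068,-0.02,0,-0.02,0],[0.068,-0.03,0,0,0],[0.068,-0.02,0,0,0],[0.068,0,0,0,0],[0.068,0,0,0,0]]'
python3 - <<'E'
from h import *
np.set_printoptions(precision=4,suppress=True)
t,R,o=tool(); m=bot.camera_model("wrist"); img,d=bot.read_camera("wrist"); cv2.imwrite("pics/w7.png",img)
P=cloud("wrist",d,m)
c=np.array([.4927,-.0174]); a=np.radians(-9.2); X=np.array([np.cos(a),np.sin(a)]); Y=np.array([-X[1],X[0]])
L=np.stack([(P[...,:2]-c)@X,(P[...,:2]-c)@Y],-1)*1000
s=(np.abs(L[...,0])<36)&(np.abs(L[...,1])<27)&(P[...,2]>.044)&(P[...,2]<.0545)&(d>0)
s=cv2.erode(s.astype(np.uint8),np.ones((3,3)))>0
q=np.c_[L[s],P[s][:,2]*1000]; A=np.c_[q[:,:2],np.ones(len(q))]; k=np.linalg.lstsq(A,q[:,2],rcond=None)[0]
print(len(q),q.mean(0),"slopes",k,"std",(q[:,2]-A@k).std(),cv2.minAreaRect(q[:,:2].astype(np.float32)))
E
```

```text
t: 20.37
eef_pos: [0.4896, -0.0167, 0.2096]
tool_rot: [0.0, 0.08, 0.997, 0.0]
contact_force: [-1.5, 0.3, 6.1]
gripper_width: 0.545
grasp_force: 64.9
t: 20.87
eef_pos: [0.4896, -0.0167, 0.2092]
tool_rot: [-0.0, 0.08, 0.997, -0.0]
contact_force: [-0.6, 0.1, -0.5]
gripper_width: 0.795
grasp_force: 0.0
t: 21.78
eef_pos: [0.5591, -0.0281, 0.3375]
tool_rot: [0.0, 0.081, 0.997, -0.0]
contact_force: [-0.4, 0.4, -0.5]
gripper_width: 0.797
grasp_force: 0.0
6770 [-3.2209 -0.149  50.5809] slopes [ 0.0011 -0.0002 50.5843] std 0.6976531837461604 ((-0.38007354736328125, 0.8784599304199219), (66.06587982177734, 46.584251403808594), 0.02165280282497406)
```

View pics/w7.png

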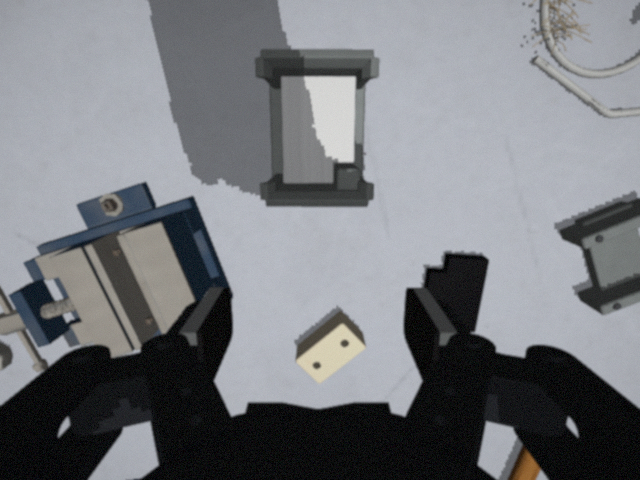

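The plate is in the pocket at (320,130), its cut corner round the post at (347,177). The fit gives a flat top at 50.6 mm with near-zero tilt, and the robot is clear. I'm handing in.

```bash
python3 -c "
from station import bot
print(bot.hand_in())"
```

```text
the job is handed in; nothing more can be done
None
```

The plate lies flat on the pile in the magazine with its cut corner round the corner post; I felt contact at about 13 N before letting go, the bush and block were left alone, and I handed the job in with about 22 s on the robot's clock.

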